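Back off the pull tester's ratchet wheel

ROBOT

A 6-joint arm with a two-finger parallel gripper is mounted at the origin on the work surface. World frame = base frame: x ahead of the robot, y to its left, z up, the work surface at z = 0. Lengths are in m, angles in rad, forces in N, time in s.
With the tool pointing down it reaches from about 0.2 to 0.875 m from the base axis. Payload 3.4 kg.
Tool frame: the origin (TCP) lies midway between the tips of the shut fingers; the grasp point (between the pads) lies 19 mm behind it (r.pinch_z is the distance from the TCP to the grasp point, in m); z points along the fingers, y is the line along which they close (so a half turn about z gives the same grasp; the last joint's range is limited). The gripper opens to 94 mm and grips with 3 to 60 N. Pads are 16 mm wide; open, the fingers measure 119 mm over their backs; the gripper's body (75 mm by 177 mm) begins 78 mm behind the grasp point.
Start: joints at [1.083, 0.276, 1.505, -0, 1.361, -0.121], TCP at [0.206, 0.537, 0.178] pointing down, gripper open.
Joint ranges: [-2.89, 2.89], [-0.75, 2.08], [0.22, 2.7], [-1.18, 4.32], [0.11, 2.71], [-2.7, 2.7]. Speed limits (rad/s): [2.57, 2.57, 3.14, 3.14, 3.14, 3.14].

INTERFACE

Orientations are given as a unit quaternion [w, x, y, z].
In Python, from plant import r, eyes, workorder gives the robot as it stands (r), with the cameras (eyes) and the job (workorder). Calls block until the motion is done:
- r.move_to(position, orientation): joint-space move of the TCP to a pose.
- r.move_l(position, rot=None, vel=0.15, guard=None): straight line of the TCP; rot=None keeps the orientation; vel is the mean speed in m/s. With guard (N) it stops when the force on the tool has changed by that much, and returns True; else False.
- r.movej(angles): joint-space move.
- r.gripper_to(opening, f_grip=None): finger opening in m; f_grip is the grip in N (None keeps the last); returns when the fingers have stopped.
- r.hold(seconds).
- r.inverse_kinematics(position, orientation): joint angles nearest the present ones, or None.
- eyes.snapshot(name): name is "side" or "top" or "wrist"; returns the picture (384x512x3 uint8, red, green, blue); there is no depth.
- eyes.get_calibration(name): a dict with "fx", "fy", "cx", "cy" (pixels), "position" and "orientation" of the camera in the world. Camera axes: x right, y down, z forward; pixel columns grow to the right and rows downward; lengths in m; the calibration is good to about 2 mm. A picture is of the moment at which its call begins: read the wrist's pose just before it. get_calibration takes no time and is no camera call; for the wrist camera it gives the pose at the moment of the call.
A pose or a line that the arm cannot do raises r.PlanningError and nothing moves.
- workorder.sign_off(): hands the job in; it is judged then, once.
Readings, each from a call of its own:
- r.get_t(): time.
- r.get_joints(): joint angles.
- r.get_dq(): joint speeds.
- r.get_joint_efforts(): joint torques, N m.
- r.get_ee_pos(): TCP position.
- r.get_tool_rot(): TCP orientation.
- r.get_wrist_force(): force on the tool from outside, world axes, zero at the start.
- r.get_torque(): the same for the moment, N m.
- r.get_opening(): finger opening in m.
- r.get_finger_force(): force on a finger pad.
Only numpy, scipy, OpenCV 4.12 (cv2) and the standard library are available. Lean on these libraries where they do the work, as an engineer would, in place of code of your own. Each camera call takes 0.05 s, during which the arm holds its last target. There are 200 camera calls.

TASK

The coupler pull test is over: back the tester's tension wheel off. Before turning the wheel, lift the yellow pawl clear of its teeth and throw it right back so that it stays open by itself; then turn the wheel backward (clockwise seen from above) by its black handle until the handle points, seen from the wheel's centre, at the red steel marker block. Leave the pawl open and the block where it stands.

Things in the scene. Friction and masses are not known exactly. Their poses are not given: they have to be found in the camera images.
- wheel: Galvanised ratchet wheel lying flat on a green base, 224 mm across. Origin: on its upright axis at its top face, 40 mm above the bench; x points to the handle (black line), z up. 9 mm teeth 88 to 108 mm out. Pawl down: only winds counter-clockwise (20 to 30 deg). Pawl open: turns clockwise over 145 deg, 2 to 4 N at the handle, stays where left
- handle (a point): Point on the axis of the wheel's handle, an upright round black grip 24 mm thick, fixed to the wheel 70 mm from its axis (it does not spin). The grip reaches from 8 to 70 mm above the wheel's top face; this point lies 45 mm above that face, 85 mm above the bench
- pawl: Yellow pawl, 180 g; origin mid hinge, 62 mm up, 150 mm from the wheel's axis, in a bracket 46 mm wide. x along the arm (to the wheel when down), y along the level hinge, z up when down. Lift by its round disc: centre x 40, z 34 mm, 22 mm across, 16 thick along y. Swings 0 to 1.9 rad, up and back from the wheel; let go below 0.9 rad it falls shut, past 1.2 it falls open and stays
- red_marker: Loose red painted steel block, 40 x 40 x 36 mm high, 0.4 kg, standing on the bench about 170 mm from the wheel's axis. Origin: centre of its underside. A blue plastic cap and a bolt gauge of polished steel stand round the wheel likewise; only the red block is the mark

How it is judged:
By the outcome, as a careful person would: the job done as asked, in the order asked, and still so for the second after the job is handed in, with the robot touching nothing.
It also fails if it takes over 54 s, if anything falls off the work surface, if the arm or the gripper's body presses on something with over 40 N, if the wrist force passes 120 N, or if a joint passes its speed limit or range.

## Working session

There is one attempt and no reset: what is moved stays moved. The work goes in short steps, each a Python script; the robot and the scene stay as the last script left them, time stands still between calls to the robot, and variables do not carry over. Pictures are saved under pics/ and viewed, at most 10 in all, crops included, and the job is handed in when it is done.

```bash
mkdir -p pics; ls
python3 - <<'E'
from plant import r, eyes, workorder
import cv2
for n in("top","side"):
    im=eyes.snapshot(n); cv2.imwrite(f"pics/{n}0.png",im[:,:,::-1]); print(n,eyes.get_calibration(n))
print(r.get_t(),r.get_tool_rot(),r.pinch_z)
E
```

```text
pics
plant.py
top {'fx': 364.12914538974, 'fy': 364.12914538974, 'cx': 255.7055673049003, 'cy': 184.9084736718943, 'position': array([0.49155415, 0.02859705, 0.71768799]), 'orientation': array([ 0.04565434, -0.69833491,  0.71345579, -0.03499812])}
side {'fx': 364.8722298757906, 'fy': 364.8722298757906, 'cx': 252.5540513917124, 'cy': 189.25808232454438, 'position': array([ 0.501212  , -0.45169779,  0.58836538]), 'orientation': array([-0.36646419,  0.92915082, -0.04495613,  0.01901845])}
0.1 [-2.37930278e-04  1.82363233e-01  9.83230910e-01 -7.56277617e-04] 0.0188
```

View pics/top0.png

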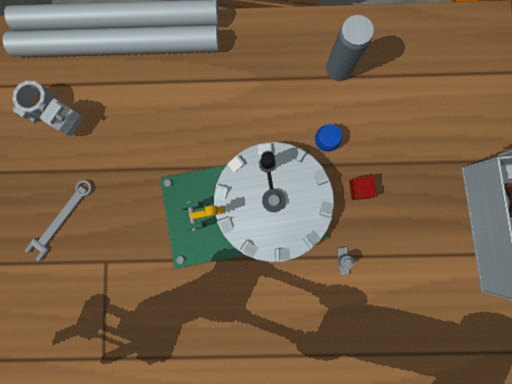

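View pics/side0.png

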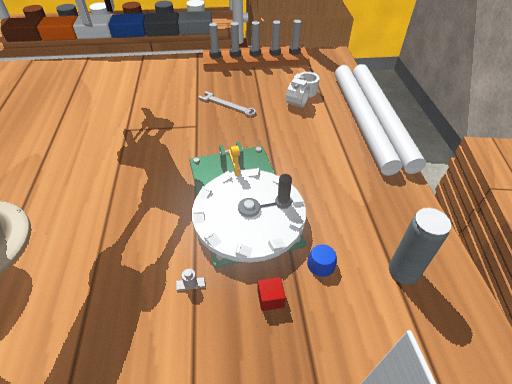

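Top view: wheel about (273,200), handle top (268,160), yellow pawl (205,212), red block (363,187), blue cap (329,138). Side view: red (271,294), pawl (236,158), handle top (285,182).

```bash
cat > h.py <<'E'
import numpy as np,cv2
from scipy.optimize import least_squares
from scipy.spatial.transform import Rotation as R
def RM(q): return R.from_quat(np.r_[q[1:],q[0]]).as_matrix()
def Q(M): q=R.from_matrix(M).as_quat(); return np.r_[q[3],q[:3]]
def ray(c,uv):
    uv=np.atleast_2d(uv).astype(float)
    d=np.c_[(uv[:,0]-c['cx'])/c['fx'],(uv[:,1]-c['cy'])/c['fy'],np.ones(len(uv))]
    return np.array(c['position']),d@RM(c['orientation']).T
def plane(c,uv,z):
    p,d=ray(c,uv); return p+d*((z-p[2])/d[:,2])[:,None]
def tri(views):
    A=np.zeros((3,3));b=np.zeros(3);L=[]
    for c,uv in views:
        p,d=ray(c,uv);d=d[0]/np.linalg.norm(d[0]);P=np.eye(3)-np.outer(d,d);A+=P;b+=P@p;L.append((p,P))
    x=np.linalg.solve(A,b);return x,[float(np.linalg.norm(P@(x-p))) for p,P in L]
def mask(im,name):
    h=cv2.cvtColor(im,cv2.COLOR_RGB2HSV)
    if name=='red': m=cv2.inRange(h,(0,170,60),(5,255,255))|cv2.inRange(h,(174,170,60),(180,255,255))
    if name=='yellow': m=cv2.inRange(h,(18,150,90),(32,255,255))
    if name=='black': m=cv2.inRange(h,(0,0,0),(180,255,48))
    if name=='grey': m=cv2.inRange(h,(0,0,120),(180,50,255))
    return m
def blobs(m,amin=15):
    n,l,s,c=cv2.connectedComponentsWithStats(m)
    return sorted([(int(s[i,4]),c[i].round(1).tolist(),s[i,:4].tolist()) for i in range(1,n) if s[i,4]>=amin],reverse=True)
def circ(P):
    f=least_squares(lambda q:np.hypot(P[:,0]-q[0],P[:,1]-q[1])-q[2],[*P[:,:2].mean(0),.1],loss='soft_l1',f_scale=.001)
    return f.x,np.sqrt(np.mean(f.fun**2))
E
python3 - <<'E'
from plant import r, eyes, workorder
from h import *
for n,roi in(("top",(170,130,390,290)),("side",(150,130,360,320))):
    im=cv2.imread(f"pics/{n}0.png")[:,:,::-1].copy();c=eyes.get_calibration(n)
    x0,y0,x1,y1=roi; k=np.zeros(im.shape[:2],np.uint8);k[y0:y1,x0:x1]=255
    for m in('red','yellow','black'): print(n,m,blobs(mask(im,m)&k)[:4])
    b=blobs(mask(im,'red')&k)[0][1]; print('red z.036/.018',plane(c,b,.036),plane(c,b,.018))
    g=mask(im,'grey')&k; cs=max(cv2.findContours(g,0,1)[0],key=cv2.contourArea); H=cv2.convexHull(cs)[:,0]
    print('wheel',circ(plane(c,H,.04)))
a=cv2.imread("pics/top0.png")[185:235,175:245];b=cv2.imread("pics/side0.png")[140:190,210:280]
t=cv2.imread("pics/top0.png")[145:215,240:310];s=cv2.imread("pics/side0.png")[165:235,240:310]
f=lambda x:cv2.resize(x,(390,290),interpolation=cv2.INTER_CUBIC)
cv2.imwrite("pics/z.png",np.vstack([np.hstack([f(a),f(b)]),np.hstack([f(t),f(s)])]))
E
```

```text
top red [(516, [362.6, 187.5], [350, 176, 27, 24])]
top yellow [(255, [207.0, 211.8], [189, 206, 36, 13])]
top black [(195, [267.5, 160.2], [261, 152, 14, 17]), (40, [269.8, 180.2], [268, 172, 5, 17])]
red z.036/.018 [[ 0.56043629 -0.16211746  0.036     ]] [[ 0.56225513 -0.16715328  0.018     ]]
wheel (array([0.53931602, 0.00628765, 0.1115335 ]), np.float64(0.00034409103474480765))
side red [(760, [271.0, 293.7], [258, 277, 28, 34])]
side yellow [(165, [234.4, 155.3], [229, 145, 11, 25])]
side black []
red z.036/.018 [[ 0.56007745 -0.17362555  0.036     ]] [[ 0.56199571 -0.16456397  0.018     ]]
wheel (array([0.53953675, 0.00231043, 0.11406949]), np.float64(0.003948896516035037))
```

View pics/z.png

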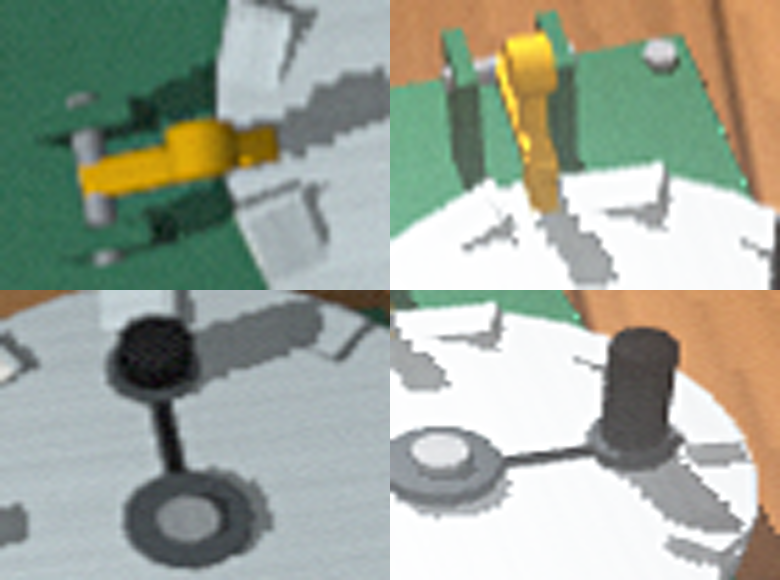

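The zoom shows the disc centre at about (211,210.5) top / (235,150.7) side, the hinge at (192,215.5) top, and the handle's top at (267.8,160) top / (285.4,178.3) side. Next I triangulate, then take a wrist view over the pawl.

Run:
```python
from plant import r, eyes, workorder
from h import *
T=eyes.get_calibration("top");S=eyes.get_calibration("side")
print('disc',tri([(T,(210.9,210.5)),(S,(235.1,150.7))]))
print('handle top',tri([(T,(267.8,160)),(S,(285.4,178.3))]))
print('red',tri([(T,(362.6,187.5)),(S,(271,293.7))]))
hz=plane(T,(191.9,215.5),.062)[0]; print('hinge',hz)
a,b=plane(T,[(190.8,209.1),(193,221.5)],.062); print('hinge dir',a-b)
W=np.array([.5393,.0063])
print('az pawl',np.degrees(np.arctan2(*(hz[:2]-W)[::-1])),np.linalg.norm(hz[:2]-W))
# look from above the pawl with y of the tool along the hinge
u=(hz[:2]-W);u/=np.linalg.norm(u); d=np.array([-u[1],u[0],0])
for s in(1,-1):
    y=s*d; z=np.array([0,0,-1.]);q=Q(np.c_[np.cross(y,z),y,z])
    print(s,q,r.inverse_kinematics([.52,.12,.25],q))
```

```text
disc (array([0.52129963, 0.11438301, 0.09826071]), [0.0007754330372935116, 0.0007754330372934034])
handle top (array([0.60636503, 0.01556763, 0.10882302]), [0.0028337183935597515, 0.0028337183935597215])
red (array([ 0.56178209, -0.16622297,  0.02130768]), [0.00013810740158643294, 0.00013810740158639657])
hinge [0.51395611 0.15373004 0.062     ]
hinge dir [0.02234949 0.00396108 0.        ]
az pawl 99.75406808222063 0.14959254696738322
1 [ 0.          0.76466315 -0.64443018  0.        ] None
-1 [0.         0.64443018 0.76466315 0.        ] [ 9.63857458e-02  1.80525728e-01  1.45769104e+00 -4.44089210e-16
  1.50337589e+00 -7.38548577e-02]
```

```bash
cat >> h.py <<'E'
W=np.array([.5393,.0063]); az=np.radians(99.75); u=np.array([np.cos(az),np.sin(az)])
HG=np.r_[W+.15*u,.062]; q0=np.array([0,.64443018,.76466315,0])
def disc(t):  # disc centre at pawl angle t
    a=np.arctan2(.034,.040)+t; rr=np.hypot(.034,.040)
    return HG+np.r_[-u*rr*np.cos(a),rr*np.sin(a)]
E
python3 - <<'E'
from plant import r, eyes, workorder
from h import *
p=disc(0); print(p)
r.move_to(p+[0,0,.10],q0)
c=eyes.get_calibration("wrist"); im=eyes.snapshot("wrist"); cv2.imwrite("pics/w1.png",im[:,:,::-1])
print(c,r.get_t(),r.get_ee_pos())
# predicted pixel of disc centre
v=RM(c['orientation']).T@(p-c['position']); print(v[0]/v[2]*c['fx']+c['cx'],v[1]/v[2]*c['fy']+c['cy'])
E
```

```text
[0.52067155 0.11471117 0.096     ]
{'fx': 289.7950478113883, 'fy': 289.7950478113883, 'cx': 259.4303860037129, 'cy': 189.89834747880442, 'position': array([0.50847986, 0.18165141, 0.40231642]), 'orientation': array([0.11793157, 0.98935067, 0.08467844, 0.01034221])} 2.0583 [0.52043021 0.11566051 0.19598732]
259.87774680171367 184.46265246435658
```

View pics/w1.png

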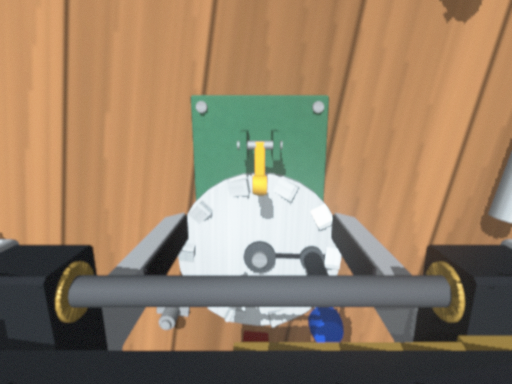

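The wrist view shows the disc at about (260,185), matching the prediction (259.9,184.5). Next I grip it and lift.

Run:
```python
from plant import r, eyes, workorder
from h import *
off=np.array([0,0,-r.pinch_z])
r.gripper_to(.046)
p=disc(0)+off
print(r.move_l(p,vel=.1,guard=15)); r.gripper_to(.0,15)
print('open',r.get_opening(),r.get_finger_force(),r.get_wrist_force(),r.get_ee_pos()-p)
for t in np.linspace(.1,1.45,12):
    r.move_l(disc(t)+off,vel=.06)
    print(round(t,2),r.get_opening().__round__(4),np.round(r.get_wrist_force(),1))
im=eyes.snapshot("side"); cv2.imwrite("pics/s2.png",cv2.resize(im[100:260,150:360,::-1],(630,480)))
print(r.get_t())
```

```text
False
open 0.015186371696267435 15.000261068344116 [-0.65547758 -1.14421757  0.85385681] [-2.46108920e-04 -7.41816425e-05  8.96709512e-05]
0.1 0.0151 [-0.6 -0.5 -3.3]
0.22 0.015 [-0.   1.2 -4.9]
0.35 0.0146 [ 0.2  2.4 -8.2]
0.47 0.0143 [-0.4  2.2 -7.5]
0.59 0.0134 [-0.7  1.1 -8.3]
0.71 0.0017 [-0.  -0.1 -0.5]
0.84 0.0006 [ 1.6  0.4 -0.1]
0.96 0.0001 [0.5 0.  0.4]
1.08 0.0005 [-0.2 -0.1 -0.3]
1.2 0.0007 [ 0.6 -0.8 -0.5]
1.33 0.0007 [-0.3 -1.   0.4]
1.45 0.0003 [ 1.  -0.7 -0.4]
8.0167
```

View pics/s2.png

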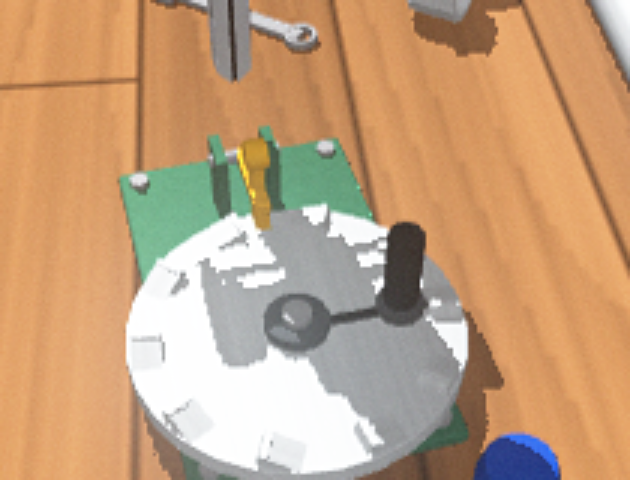

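The side view shows the fingers slipped off: the pawl is shut again with its disc at (255,153) in the crop, and the wheel is undisturbed. I'll retry with a harder grip, seated slightly deeper, and stop early if the opening shrinks.

Run:
```python
from plant import r, eyes, workorder
from h import *
off=np.array([0,0,-r.pinch_z-.003])
r.move_l(disc(1.45)+[0,0,.03],vel=.2); r.gripper_to(.046)
p=disc(0)+off
r.move_l(p+[0,0,.06],vel=.2)
print(r.move_l(p,vel=.1,guard=15)); r.gripper_to(.0,50)
print('open',r.get_opening(),r.get_finger_force(),r.get_wrist_force(),r.get_ee_pos()-p)
o=r.get_opening()
for t in np.linspace(.1,1.5,12):
    r.move_l(disc(t)+off,vel=.06)
    print(round(t,2),r.get_opening().__round__(4),np.round(r.get_wrist_force(),1))
    if r.get_opening()<o-.004: print('SLIP');break
im=eyes.snapshot("side"); cv2.imwrite("pics/s3.png",cv2.resize(im[100:260,150:360,::-1],(630,480)))
print(r.get_t())
```

```text
False
open 0.014752695153931652 50.001035928726196 [-1.08760339 -0.17066524  3.06639295] [-0.00022121 -0.00012942  0.00023936]
0.1 0.0151 [ 0.8 -1.6 -6.1]
0.23 0.0148 [ 1.9 -0.2 -9.5]
0.35 0.0149 [  1.7   1.  -11.5]
0.48 0.0143 [  2.3   1.6 -14.7]
0.61 0.0141 [  1.7   1.3 -14.2]
0.74 0.0137 [  0.3  -1.1 -12.2]
0.86 0.0139 [-0.4 -3.1 -7. ]
0.99 0.0139 [-3.  -3.4  0.8]
1.12 0.0138 [-3.  -2.3  5.7]
1.25 0.0137 [-4.3 -1.7  8.5]
1.37 0.0136 [-5.2 -0.6  9.8]
1.5 0.014 [-6.   1.2 11.1]
14.25
```

View pics/s3.png

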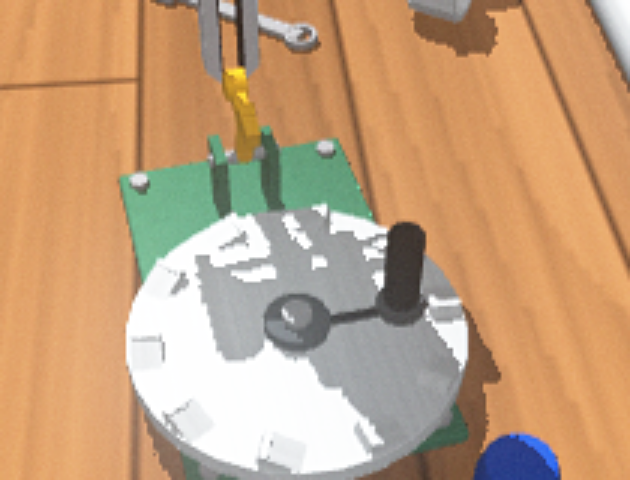

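The pawl is standing up in the gripper (disc at (236,82)). I release it, check it stays open, and then approach the handle.

```bash
cat >> h.py <<'E'
def qy(a): # tool down, tool y at azimuth a
    y=np.array([np.cos(a),np.sin(a),0]);z=np.array([0,0,-1.]);return Q(np.c_[np.cross(y,z),y,z])
def hp(a,z=.085): return np.r_[W+.07*np.array([np.cos(a),np.sin(a)]),z]
E
python3 - <<'E'
from plant import r, eyes, workorder
from h import *
r.gripper_to(.05); r.hold(.3)
e=r.get_ee_pos(); r.move_l(e+[0,0,.09],vel=.2)
a=np.radians(7.9)
P=hp(a,.17)
r.move_to(P,qy(a+np.pi/2))
print(r.get_joints(),r.get_wrist_force())
for b in(7.9,-40,-85):
    b=np.radians(b);print(r.inverse_kinematics(hp(b)-[0,0,r.pinch_z],qy(b+np.pi/2)))
for n in("side","top"):
    im=eyes.snapshot(n); cv2.imwrite(f"pics/{n}4.png",im[:,:,::-1])
    print(n,blobs(mask(im,'yellow'))[:2],blobs(mask(im,'red'))[:3])
cv2.imwrite("pics/s4.png",cv2.resize(cv2.imread("pics/side4.png")[60:260,150:360],(630,600)))
print(r.get_t())
E
```

```text
[-8.77518629e-02  3.31767450e-01  1.44487372e+00  2.35136760e-04
  1.36632493e+00 -1.79633663e+00] [0.03336087 0.02946421 0.1784274 ]
[-8.80820852e-02  4.05003135e-01  1.59936897e+00 -4.44089210e-16
  1.13722054e+00 -1.79675942e+00]
[-1.82235179e-01  3.85085290e-01  1.63287675e+00 -4.44089210e-16
  1.12363061e+00 -1.05489980e+00]
[-2.42519025e-01  3.23906757e-01  1.73236999e+00 -4.44089210e-16
  1.08531591e+00 -3.29785487e-01]
side [(3316, [378.1, 26.4], [343, 0, 73, 58]), (1334, [83.8, 4.4], [3, 0, 186, 15])] [(758, [271.0, 293.7], [258, 277, 28, 34])]
top [(305, [173.0, 217.6], [156, 212, 39, 15])] [(515, [362.7, 187.5], [350, 176, 27, 24])]
17.5917
```

View pics/s4.png

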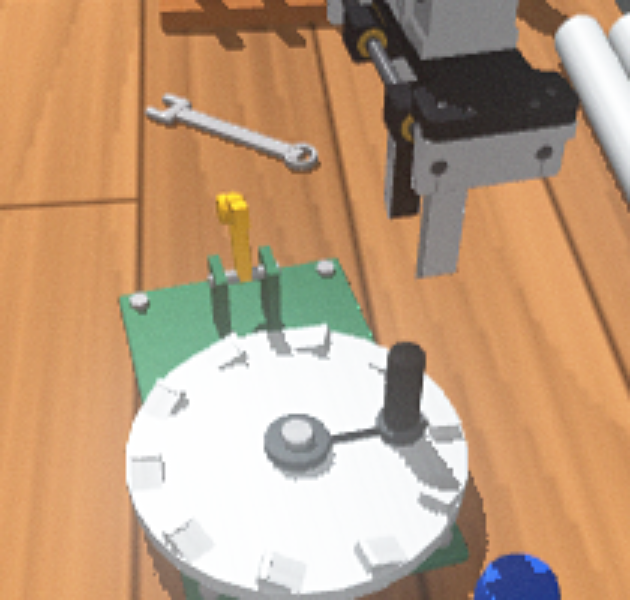

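The pawl stays thrown back (tip at about (232,205), leaning away from the wheel), the red block has not moved, and the gripper is above the handle. Next I grip it and turn.

Run:
```python
from plant import r, eyes, workorder
from h import *
o=np.array([0,0,-r.pinch_z]); a=np.radians(7.9)
r.gripper_to(.06)
print(r.move_l(hp(a)+o,vel=.1,guard=12))
r.gripper_to(0,25)
print(r.get_opening(),r.get_wrist_force())
red=np.array([.5618,-.1662])-W; b=np.arctan2(red[1],red[0]); print('target',np.degrees(b))
for t in np.linspace(a,b,15)[1:]:
    r.move_l(hp(t)+o,rot=qy(t+np.pi/2),vel=.06)
    f=r.get_wrist_force(); print(round(np.degrees(t),1),round(r.get_opening(),4),np.round(f,1))
    if np.linalg.norm(f)>35: print('STOP');break
r.gripper_to(.06); r.hold(.1)
r.move_l(r.get_ee_pos()+[0,0,.1],vel=.2)
e=r.get_ee_pos(); r.move_l([.42,.0,.3],vel=.25)
for n in("side","top"):
    im=eyes.snapshot(n); cv2.imwrite(f"pics/{n}5.png",im[:,:,::-1])
    print(n,blobs(mask(im,'yellow'))[:2],blobs(mask(im,'red'))[:3])
print(r.get_t())
cv2.imwrite("pics/c5.png",np.hstack([cv2.resize(cv2.imread(f"pics/{n}5.png")[y:y+200,x:x+200],(400,400),interpolation=cv2.INTER_CUBIC) for n,x,y in(("top",190,110),("side",150,130))]))
```

```text
False
0.023540242558410952 [-0.18214021  0.44464247  1.16739385]
target -82.56859202882751
1.4 0.023 [-0.   0.4  1.5]
-5.0 0.0234 [-0.7 -0.2  1.5]
-11.5 0.0233 [-0.7  0.4  2.2]
-17.9 0.0235 [-1.4 -0.4  2.4]
-24.4 0.0234 [-0.6 -0.7  2.5]
-30.9 0.023 [-1.2 -0.3  1.8]
-37.3 0.0234 [-1.6  0.2  3.8]
-43.8 0.023 [-1.4  0.   3.3]
-50.3 0.0234 [-2.  -0.7  3.7]
-56.7 0.0237 [-1.2  0.8  2.8]
-63.2 0.0234 [-2.1 -0.1  4. ]
-69.6 0.0236 [-1.2  0.3  3.5]
-76.1 0.0235 [-1.4  0.4  2.5]
-82.6 0.0233 [-0.7 -0.3  2.5]
side [(3315, [378.0, 26.4], [343, 0, 73, 58]), (545, [30.2, 5.3], [3, 0, 59, 15])] [(760, [271.0, 293.6], [258, 277, 28, 34])]
top [(305, [173.1, 217.6], [156, 212, 39, 14]), (15, [254.9, 255.9], [251, 255, 10, 3])] [(516, [362.7, 187.4], [350, 176, 27, 24])]
26.325
```

View pics/c5.png

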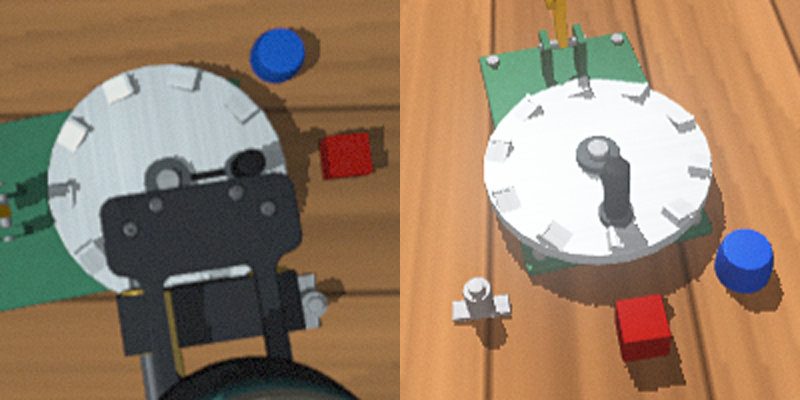

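The handle now points toward the red block, and the pawl is still open (behind the green bracket). I clear the view and measure the angle.

Run:
```python
from plant import r, eyes, workorder
from h import *
r.move_l([.33,.25,.32],vel=.3)
T=eyes.get_calibration("top");S=eyes.get_calibration("side")
im=eyes.snapshot("top");sd=eyes.snapshot("side")
k=np.zeros(im.shape[:2],np.uint8);k[150:250,215:340]=255
b=blobs(mask(im,'black')&k);print(b[:4])
g=mask(im,'grey').copy(); g[:130]=0;g[290:]=0;g[:,:210]=0;g[:,338:]=0
H=cv2.convexHull(max(cv2.findContours(g,0,1)[0],key=cv2.contourArea))[:,0]
c,e=circ(plane(T,H,.04));print('wheel',c,e)
# red: top face (brighter) centroid in top view; ground centre from both
m=mask(im,'red');v=im[:,:,0][m>0];print(np.percentile(v,[5,25,50,75,95]))
cv2.imwrite("pics/c6.png",np.hstack([cv2.resize(im[145:245,240:390,::-1],(780,520),interpolation=cv2.INTER_CUBIC)]))
print(r.get_t(),r.get_wrist_force())
```

```text
[(212, [313.1, 192.8], [305, 185, 18, 17]), (44, [293.8, 197.1], [285, 195, 18, 5])]
wheel [0.53931552 0.00653059 0.1114346 ] 0.00042803120477764904
[ 88.   125.75 129.   132.   135.  ]
27.4667 [-0.43563865  0.56137484 -0.12967677]
```

View pics/c6.png

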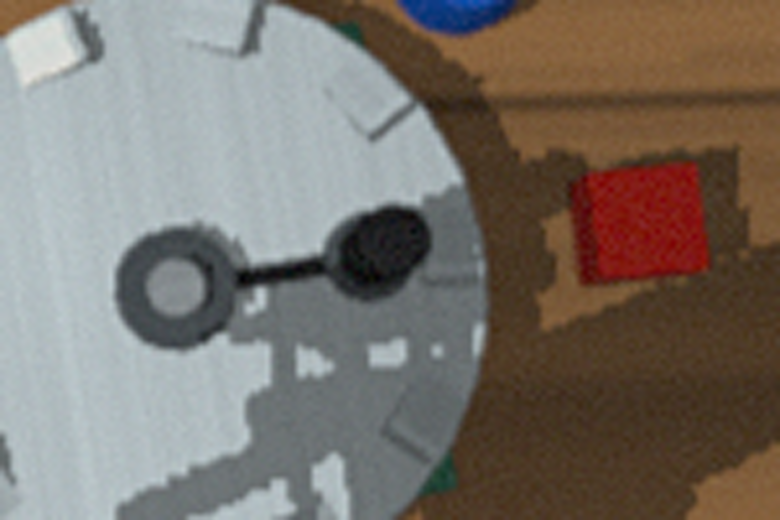

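The picture shows the hub, the black line to the handle, and the red block's top face (crop about (645,222)). I compute both bearings.

Run:
```python
from plant import r, eyes, workorder
from h import *
T=eyes.get_calibration("top");im=eyes.snapshot("top")
m=mask(im,'red')&cv2.inRange(im[:,:,0],112,255);b=blobs(m)[0];print(b)
Wc=np.array([.5393,.0064]);A=lambda P:np.degrees(np.arctan2(P[1]-Wc[1],P[0]-Wc[0]))
P=plane(T,b[1],.036)[0];print('red',P,A(P))
print('line',A(plane(T,(293.8,197.1),.04)[0]))
print('line slope', end=' ')
k=np.zeros(im.shape[:2],np.uint8);k[192:202,286:301]=255
ys,xs=np.nonzero(mask(im,'black')&k);v=cv2.fitLine(np.c_[xs,ys].astype(np.float32),2,0,.01,.01).ravel()
p=plane(T,[v[2:]-8*v[:2],v[2:]+8*v[:2]],.04);d=p[1]-p[0];print(np.degrees(np.arctan2(d[1],d[0])))
print('grip top ellipse, z.11', A(plane(T,(240+386/5.2,145+241/5.2),.11)[0]))
g=plane(T,(240+178/5.2,145+287/5.2),.046)[0];print('hub',g)
```

```text
(416, [364.2, 187.1], [353, 177, 23, 21])
red [ 0.56112315 -0.16514191  0.036     ] -82.74991341215443
line -81.80596470989583
line slope -82.69511254934089
grip top ellipse, z.11 -82.3581320067693
hub [0.53948905 0.0043237  0.046     ]
```

Run:
```python
from plant import r, eyes, workorder
from h import *
print(r.get_t(),np.abs(r.get_dq()).max()); print(workorder.sign_off())
```

```text
27.5167 0.005478116465370676
the job is handed in; nothing more can be done
None
```

The job is handed in at 27.5 s. The pawl is thrown back and staying open (the first lift slipped off and it fell shut, the second held), and only then was the wheel turned clockwise about 90°. The handle bears −81.8 to −82.7° against −82.7° for the red block, which did not move.

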